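# Seat the stop comb and drop a hopper of cells

### The arm

A 6-joint arm with a two-finger parallel gripper is mounted at the origin on the work surface. World frame = base frame: x ahead of the robot, y to its left, z up, the work surface at z = 0. Lengths are in m, angles in rad, forces in N, time in s.
With the tool pointing down it reaches from about 0.3 to 1 m from the base axis. Payload 5.1 kg.
Tool frame: the origin (TCP) lies on the mounting face of the last link; the fingertips stand 190 mm ahead of it and the grasp point (between the pads) lies 171 mm ahead of it (hold_point_z is the z of the grasp point in the tool frame, in m); z points along the fingers, y is the line along which they close (so a half turn about z gives the same grasp; the last joint's range is limited). The gripper opens to 95 mm and grips with 3 to 60 N. Pads are 20 mm wide; open, the fingers measure 119 mm over their backs; the gripper's body (75 mm by 180 mm) begins 59 mm behind the grasp point.
Start: joints at [-1.277, 0.124, 1.65, -0, 1.367, -0.083], TCP at [0.239, -0.604, 0.405] pointing down, gripper open.
Joint ranges: [-2.61, 2.61], [-1.02, 2.33], [0.03, 2.71], [-1.35, 4.49], [0.32, 2.68], [-2.91, 2.91]. Speed limits (rad/s): [2.57, 2.57, 3.14, 3.14, 3.14, 3.14].

### API

Orientations are given as a 3x3 rotation matrix whose columns are the frame's x, y, z axes.
In Python, from cell import * gives the robot as it stands. The module is installed in compiled form; this text tells all that it offers.
- The arm moves only by the tool carry_out, never from a script. Its argument "plan" is one flat list of numbers, 7 for each row, row after row: the shift along the world's x, y, z as a fraction of full scale, then the turn, a rotation vector about the world's x, y, z as a fraction of full scale, then the opening in per cent of the stroke, from 0 (shut) to 100 (fully open). In form: [dx, dy, dz, rx, ry, rz, hand, dx, dy, dz, rx, ry, rz, hand, ...]. A call has 1 to 20 rows; each row shifts and turns the commanded pose from where the row before left it; what a row does not reach is not made up. Full scale, the value 1, is 4 cm for a shift and 90 degrees for a turn. A row lasts 1/12 s, in which the tool goes at most 41.7 mm and 7.16 degrees, less where a joint would pass 70% of its speed; a pose out of reach is approached as far as the arm can. A call with a number of a shift or a turn outside -1 to 1 is refused whole. A call with a gripper value outside its range is refused whole. The fingers move at their own pace and stop on an object; the grip force is fixed at half the most. Time passes only in rows, so rows that do not move let the fingers close. It gives the time, the measured TCP pose, the force, the opening and the grip force at its end, in the units of the state.
- observe(): the state, without advancing time (a new reading comes with each control period).
- grab_frame(name): name is "scene" or "side" or "wrist"; returns the picture (420x560x3 uint8, blue, green, red); there is no depth.
- camera_info(name): a dict with "intrinsics" (3x3 intrinsics, pixels), "dist_coeffs" ([k1, k2, p1, p2, k3] as OpenCV has them; the pictures are not rectified), "world_to_cam" (4x4, takes a point from world to camera coordinates); the wrist camera has in their place "hand_eye" (4x4, takes a point from camera to tool coordinates, whose origin is the TCP and whose axes are the flange's). Camera axes: x right, y down, z forward; pixel columns grow to the right and rows downward; lengths in m; the calibration is good to about 2 mm. A picture is of the moment at which its call begins: read the wrist's pose just before it. camera_info takes no time and is no camera call.
- hand_in(): hands the job in; it is judged then, once.
The state is a dict: "time": time; "joint_pos": joint angles; "joint_vel": joint speeds; "joint_efforts": joint torques, N m; "tool_pos": TCP position; "tool_rot": TCP orientation; "force": force on the tool from outside, world axes, zero at the start; "wrist_torque": the same for the moment, N m; "finger_gap": finger opening in m; "finger_force": force on a finger pad.
Only numpy, scipy, OpenCV 4.12 (cv2) and the standard library are available. Lean on these libraries where they do the work, as an engineer would, in place of code of your own. Each camera call takes 0.05 s, during which the arm holds its last target. There are 200 camera calls.

### The job

Take the orange stop comb from its rack and lower it, without dropping it, into the row of slots at the foot of the chute, every tooth in its own slot and fully home, and let go. Then draw the red-knobbed bolt, push the yellow lever to swing the hopper's trap door open so that all three cells roll down and stop behind the comb, push the lever back to shut the trap, and slide the bolt fully home again. Leave everything else on the bench undisturbed.

Things in the scene. Friction and masses are not known exactly. Their poses are not given: they have to be found in the camera images.
- comb_grip (a point): Centre of the black grip fin on top of the orange stop comb (150 g): fin 12 mm thick along the comb's x, 50 mm long along its y, 32 mm tall; grasp it across the 12 mm. This point is 76 mm above the tooth tips. z up. Half a turn makes no difference. At the start the comb stands upright, teeth down, in its rack.
- comb_foot (a point): Middle of the comb's row of tooth tips, 76 mm under comb_grip; same axes. Six teeth in a row along y at 14 mm pitch, each 6 mm (x) by 6.2 mm (y), 45 mm long, the last 4 mm stepped in by 1 mm all round; above them an orange spine 12 x 100 x 16 mm, then the fin.
- comb: The same comb; its origin is also the middle of the row of tooth tips.
- rack: Grey parking rack of the comb, fixed, 56 x 124 mm, 28 mm tall, with one groove 8 mm wide along its y, 22 mm deep, its floor 6 mm above the table; origin at the centre of its underside. Lift the comb 25 mm to clear it. It may stand at any of three places along the near edge.
- slots (a point): Centre of the six slots in the black block at the foot of the red-brown chute, at their mouths, 30 mm above the table. x is level, downhill; y along the row; z up. Pitch 14 mm, each slot 8 (x) by 9 mm (y), 21.5 mm deep. Comb home: tooth tips on the slot floors, 21.5 mm below this point (may lean 0.1 rad). Chute walls (y = +-48 mm) 18 mm above the mouths here, 60 mm from x = -35 mm uphill. Hopper from x = -190 mm uphill.
- trap_hinge (a point): Middle of the fixed hinge of the hopper's trap-door bottom, at its uphill edge, 270 mm uphill of slots, 125 mm above the table; axes as slots. The hopper is an open-topped box, 88 mm wide inside along y, reaching from here 80 mm downhill; rims 175 mm above the table, cheeks' outer faces at y = +-51 mm.
- trap (a joint): Trap-door angle, rad: 0 shut, 0.6 fully open (free edge down, at a stop). Stiff hinge: it stays where it is left and takes about 3 N at the lever, which is rigid with the door.
- trap_lever (a point): Top of the yellow trap lever, a flat bar 8 mm thick along x of slots and 16 mm wide along y, centred at y = -66 mm of the hinge, outside the hopper cheek; upright when shut, this top 125 mm from the hinge axis (250 mm above the table). Push its upper part downhill (+x) to open the trap, back uphill to shut it.
- bolt (a joint): Slide of the steel bolt, m: 0 fully locked (it blocks the lever from the downhill side), 0.032 fully drawn (stop). Draw it past 0.024 to free the lever. Grows towards +y of slots, away from the lever. Slides with about 1.5 N and stays where it is left.
- bolt_knob (a point): Top of the bolt's upright red knob, 14 mm in diameter, 34 mm tall, over the hopper mouth, 228 mm above the table, 12 mm downhill of the hinge, at y = +5 mm of it when locked, +37 mm when drawn. The bolt below it is 12 mm tall. Push the knob sideways along y of slots.
- cell0_mid (a point): Centre of a blue cylindrical cell, 21 mm in diameter, 70 mm long, 70 g, lying across the hopper on the shut trap door at the start. It rolls down the chute (0.2 rad slope) when the trap opens, and is stopped by the comb's teeth.
- cell1_mid (a point): Centre of a blue cylindrical cell, 21 mm in diameter, 70 mm long, 70 g, lying across the hopper on the shut trap door at the start. It rolls down the chute (0.2 rad slope) when the trap opens, and is stopped by the comb's teeth.
- cell2_mid (a point): Centre of a blue cylindrical cell, 21 mm in diameter, 70 mm long, 70 g, lying across the hopper on the shut trap door at the start. It rolls down the chute (0.2 rad slope) when the trap opens, and is stopped by the comb's teeth.
- tape: Bystander: yellow roll of tape lying flat, 90 mm across, 24 mm tall; origin under its centre.
- tin: Bystander: open steel cup, 72 mm across, 75 mm tall; origin under its centre.
- jar: Bystander: green glass jar, 54 mm across, 85 mm tall; origin under its centre.
- gauge: Bystander: brass reference weight, 48 mm across, 50 mm tall; origin under its centre.
- wash: Bystander: white bottle, 68 mm across, 170 mm tall, beyond the chute; origin under its centre.
- driver: Bystander: red screwdriver, 200 mm long, lying flat beyond the chute; origin under its middle.
- meter: Bystander: yellow hand meter lying flat, 75 x 140 x 35 mm; origin under its centre.

How it is judged:
By the outcome, as a careful person would: the job done as asked, in the order asked, and still so for the second after the job is handed in, with the robot touching nothing.
It also fails if it takes over 70 s, if anything falls off the work surface, if the arm or the gripper's body presses on something with over 40 N, if the wrist force passes 120 N, or if a joint passes its speed limit or range.

## Working session

There is one attempt and no reset: what is moved stays moved. The work goes in short steps, Python scripts to look and compute and a tool call to move; the robot and the scene stay as the last step left them, time stands still between calls to the robot, and variables do not carry over. Pictures are saved under pics/ and viewed, at most 10 in all, crops included, and the job is handed in when it is done.

Besides the shell and the picture viewer there is one more tool, called in YAML: its name, and indented under it one key for each argument. carry_out: Moves the arm, as the interface text tells. Shift numbers are shares of 4 cm and turn numbers shares of 90 degrees, none past 1 either way. Its arguments: {"type":"object","properties":{"plan":{"type":"array"}},"required":["plan"]}

```bash
mkdir -p pics; python3 - <<'E'
from cell import *
import cv2,numpy as np
s=observe();print(s['time'],s['tool_pos'],np.round(s['tool_rot'],3),s['finger_gap'])
for n in['scene','side','wrist']:
    cv2.imwrite(f'pics/{n}0.png',grab_frame(n));i=camera_info(n);print(n,{k:np.round(v,4).tolist() for k,v in i.items()})
a=cv2.imread('pics/scene0.png');b=cv2.imread('pics/side0.png')
E
```

```text
0.0 [ 0.23905803 -0.60419261  0.40350371] [[ 0.93   0.368 -0.001]
 [ 0.368 -0.93   0.002]
 [ 0.    -0.002 -1.   ]] 0.09498295103326436
scene {'intrinsics': [[479.5941, 0.0, 283.274], [0.0, 479.5941, 212.2717], [0.0, 0.0, 1.0]], 'dist_coeffs': [-0.101, 0.0, 0.0, 0.0, 0.0], 'world_to_cam': [[0.8621, 0.5068, -0.0032, -0.4762], [0.4336, -0.7409, -0.5129, -0.2154], [-0.2623, 0.4407, -0.8585, 1.4213], [0.0, 0.0, 0.0, 1.0]]}
side {'intrinsics': [[445.6796, 0.0, 279.5872], [0.0, 445.6796, 202.414], [0.0, 0.0, 1.0]], 'dist_coeffs': [-0.0406, 0.0, 0.0, 0.0, 0.0], 'world_to_cam': [[0.9741, -0.2257, 0.0166, -0.6046], [-0.1181, -0.5693, -0.8136, 0.1868], [0.193, 0.7905, -0.5812, 1.1608], [0.0, 0.0, 0.0, 1.0]]}
wrist {'intrinsics': [[316.7596, 0.0, 276.9022], [0.0, 316.7596, 211.0642], [0.0, 0.0, 1.0]], 'dist_coeffs': [-0.063, 0.0, 0.0, 0.0, 0.0], 'hand_eye': [[-0.0006, -0.9585, -0.2851, 0.0798], [1.0, -0.0005, -0.0007, -0.0001], [0.0006, -0.2851, 0.9585, 0.0201], [0.0, 0.0, 0.0, 1.0]]}
```

View pics/scene0.png

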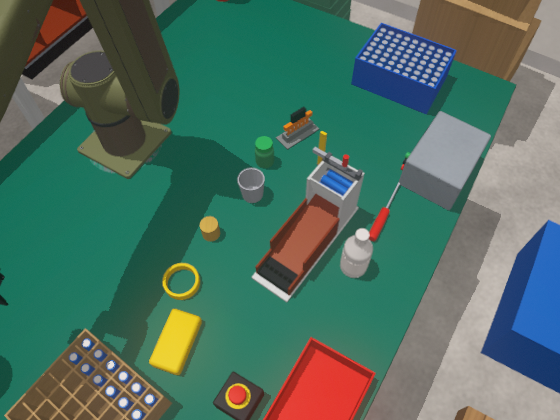

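View pics/side0.png

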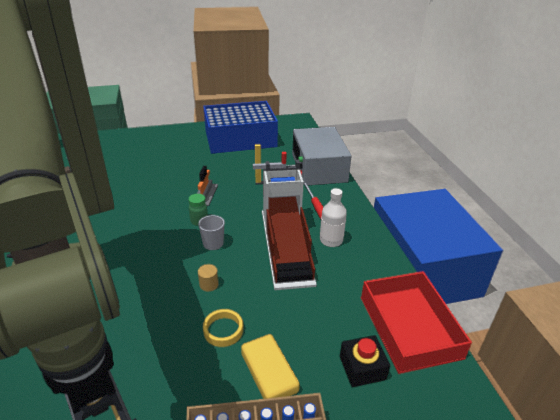

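The scene view shows the rack and comb at about (297,125), the hopper at (335,185), the lever top at (323,133), the knob at (346,157) and the slot block at (277,275). The side view shows the same layout. I'll zoom in on both.

```bash
python3 - <<'E'
import cv2,numpy as np
a=cv2.imread('pics/scene0.png')[98:298,232:372];b=cv2.imread('pics/side0.png')[140:290,185:320]
a=cv2.resize(a,None,fx=3,fy=3,interpolation=2);b=cv2.resize(b,None,fx=2.8,fy=2.8,interpolation=2)
o=np.zeros((600,800,3),np.uint8);o[:600,:420]=a;o[:420,420:798]=b;cv2.imwrite('pics/z.png',o)
E
```

```text
(no output)
```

View pics/z.png

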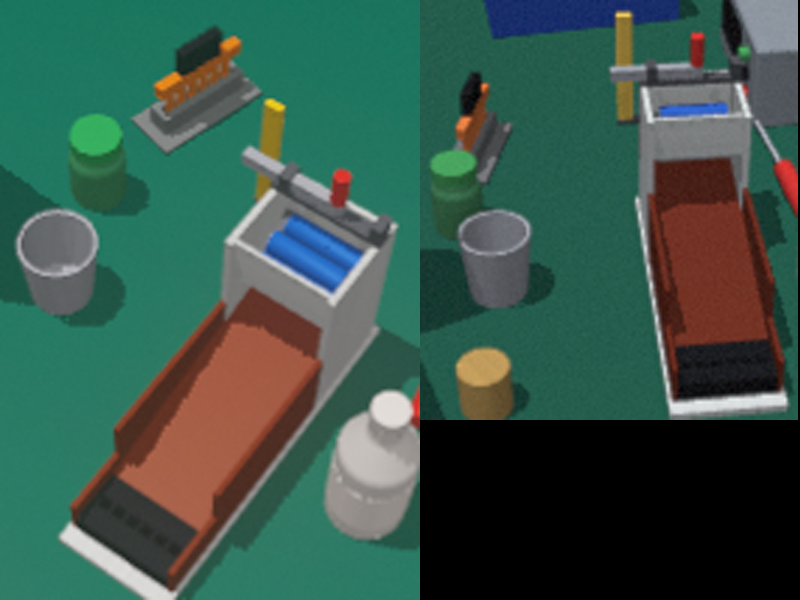

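```bash
cat >h.py <<'E'
from cell import *
import cv2,numpy as np
from scipy.optimize import least_squares
def cam(n,s=None):
    i=camera_info(n)
    if n!='wrist': T=np.array(i['world_to_cam'])
    else:
        W=np.eye(4);W[:3,:3]=s['tool_rot'];W[:3,3]=s['tool_pos'];T=np.linalg.inv(W@np.array(i['hand_eye']))
    return T,np.array(i['intrinsics']),np.array(i['dist_coeffs'])
def proj(c,P):
    T,K,d=c;return cv2.projectPoints(np.atleast_2d(P).astype(float),cv2.Rodrigues(T[:3,:3])[0],T[:3,3],K,d)[0].reshape(-1,2)
def fit(obs,x0):  # obs: list of (cam, local xyz (z abs) mm, px) ; pose x,y,yaw
    def W(p,L):
        c,s=np.cos(p[2]),np.sin(p[2]);L=np.array(L)/1000
        return np.array([p[0]+c*L[0]-s*L[1],p[1]+s*L[0]+c*L[1],L[2]])
    f=lambda p:np.concatenate([(proj(c,W(p,L))[0]-u) for c,L,u in obs])
    r=least_squares(f,x0,loss='soft_l1');return r.x,np.round(f(r.x).reshape(-1,2),1)
E
python3 - <<'E'
from h import *
A=cam('scene');B=cam('side')
za=lambda x,y:np.array([232+x/3-.33,98+y/3-.33]);zb=lambda x,y:np.array([185+(x-420)/2.8-.33,140+y/2.8-.33])
o=[(A,(-270,-66,250),za(273,102)),(B,(-270,-66,250),zb(625,13)),(A,(-258,5,228),za(343,172)),(B,(-258,5,228),zb(697,34)),
(A,(0,-35,30),za(103,493)),(A,(0,35,30),za(180,550)),(A,(-190,-51,175),za(230,240)),(A,(-190,51,175),za(332,297))]
for y in(-1,2):
  print(fit(o,[.8,0,y]))
o=[(A,(0,0,99),za(200,44)),(B,(0,0,99),zb(472,78)),(A,(-28,62,0),za(133,118)),(A,(28,62,0),za(168,150)),(A,(28,-62,6),za(262,92)),
(A,(0,50,67),za(158,86)),(A,(0,-50,67),za(238,42))]
for y in(-2,0,2):print(fit(o,[.5,.2,y]))
E
```

```text
(array([ 0.62367106, -0.14399552, -1.66834989]), array([[ 0.7, -0. ],
       [-0.3,  0.2],
       [-0.5,  0.1],
       [-0.2,  0.5],
       [ 1.1,  2.6],
       [-1.5, -1. ],
       [-0.4, -1.5],
       [ 1.9,  0.7]]))
(array([ 0.62367106, -0.14399552,  4.61483542]), array([[ 0.7, -0. ],
       [-0.3,  0.2],
       [-0.5,  0.1],
       [-0.2,  0.5],
       [ 1.1,  2.6],
       [-1.5, -1. ],
       [-0.4, -1.5],
       [ 1.9,  0.7]]))
(array([ 0.43885779,  0.27900659, -4.26469553]), array([[  0.3,  -0.4],
       [  1. ,   1.9],
       [  0.3,   3.6],
       [ -9.7, -21.4],
       [  0.1,  -0.8],
       [ -3.3,  -7.8],
       [  4.8,   9. ]]))
(array([0.43885784, 0.2790065 , 2.01849498]), array([[  0.3,  -0.4],
       [  1. ,   1.9],
       [  0.3,   3.6],
       [ -9.7, -21.4],
       [  0.1,  -0.8],
       [ -3.3,  -7.8],
       [  4.8,   9. ]]))
(array([0.43885787, 0.27900647, 2.01849695]), array([[  0.3,  -0.4],
       [  1. ,   1.9],
       [  0.3,   3.6],
       [ -9.7, -21.4],
       [  0.1,  -0.8],
       [ -3.3,  -7.8],
       [  4.8,   9. ]]))
```

```bash
python3 - <<'E'
from h import *
A=cam('scene');B=cam('side')
za=lambda x,y:np.array([232+x/3-.33,98+y/3-.33]);zb=lambda x,y:np.array([185+(x-420)/2.8-.33,140+y/2.8-.33])
o=[(A,(0,0,99),za(200,44)),(B,(0,0,99),zb(472,78)),(A,(28,62,0),za(133,118)),(A,(-28,62,0),za(168,150)),(A,(-28,-62,6),za(262,92)),
(A,(0,50,67),za(158,86)),(A,(0,-50,67),za(238,42))]
for y in(-2,0,2):print(fit(o,[.5,.2,y]))
s=observe();print(s['joint_pos'])
E
```

```text
(array([ 0.43608255,  0.28293496, -3.53078521]), array([[ 0.1, -1.7],
       [ 0. ,  1.4],
       [-0.5,  0.4],
       [-0.7,  1.5],
       [ 0.7, -0.1],
       [ 0. , -0. ],
       [ 0.7, -1.2]]))
(array([0.43608255, 0.28293496, 2.75239995]), array([[ 0.1, -1.7],
       [ 0. ,  1.4],
       [-0.5,  0.4],
       [-0.7,  1.5],
       [ 0.7, -0.1],
       [ 0. , -0. ],
       [ 0.7, -1.2]]))
(array([0.43608256, 0.28293496, 2.75239967]), array([[ 0.1, -1.7],
       [ 0. ,  1.4],
       [-0.5,  0.4],
       [-0.7,  1.5],
       [ 0.7, -0.1],
       [ 0. , -0. ],
       [ 0.7, -1.2]]))
[-1.27659764e+00  1.24354164e-01  1.65131298e+00 -2.09347161e-05
  1.36751636e+00 -8.26101447e-02]
```

carry_out:
  plan: [0.485,0.678,0.06,0,0,-0.0189,40,0.485,0.678,0.06,0,0,-0.0189,40,0.485,0.678,0.06,0,0,-0.0189,40,0.485,0.678,0.06,0,0,-0.0189,40,0.485,0.678,0.06,0,0,-0.0189,40,0.485,0.678,0.06,0,0,-0.0189,40,0.485,0.678,0.06,0,0,-0.0189,40,0.485,0.678,0.06,0,0,-0.0189,40,0.485,0.678,0.06,0,0,-0.0189,40,0.485,0.678,0.06,0,0,-0.0189,40,0.485,0.678,0.06,0,0,-0.0189,40,0.485,0.678,0.06,0,0,-0.0189,40,0.485,0.678,0.06,0,0,-0.0189,40,0.485,0.678,0.06,0,0,-0.0189,40,0.485,0.678,0.06,0,0,-0.0189,40,0.485,0.678,0.06,0,0,-0.0189,40,0,0,0,0,0,0,40,0,0,0,0,0,0,40]

```text
time: 1.65
tool_pos: [0.5501, -0.1692, 0.4429]
tool_rot: [[0.996, -0.095, -0.001], [-0.095, -0.996, -0.0], [-0.001, 0.0, -1.0]]
force: [-1.2, 0.7, 0.1]
finger_gap: 0.0379
finger_force: 0.0
```

```bash
cat >>h.py <<'E'
def shot(n):
    s=observe();cv2.imwrite(n,grab_frame('wrist'));np.save(n+'.npy',np.array([s['tool_pos'],*s['tool_rot']]));return s
def wcam(n):
    a=np.load(n+'.npy');return cam('wrist',{'tool_pos':a[0],'tool_rot':a[1:]})
E
python3 - <<'E'
from h import *
shot('pics/w1.png')
E
```

```text
(no output)
```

View pics/w1.png

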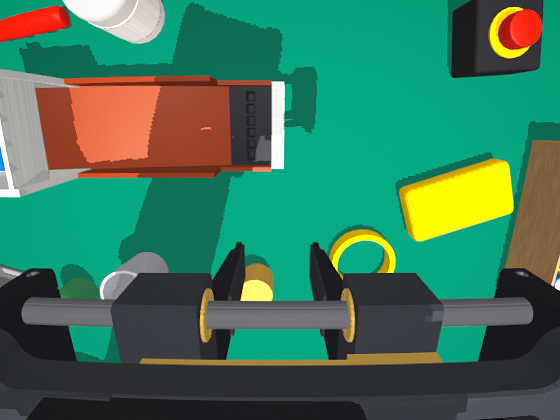

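The wrist view shows the six slots in a column at about x=251, y=95 to 157, and the block ends at the white plate at (278,125). I'll locate the slots by their darkness.

```bash
python3 - <<'E'
from h import *
g=cv2.imread('pics/w1.png',0)[84:170,228:276]
for r in range(0,86,2): print(84+r,' '.join('%3d'%v for v in g[r,10:40]))
E
```

```text
84 103 103 104 105 105 105 104 104 104 104 104 103 103 103 103 103 104 104 104 103 104 103 104 103 103 102 103 103 103 103
86  54  54  54  53  55  55  53  54  54  54  54  54  53  54  55  54  54  53  53  54  54  53  54  54  55  55  54  54  54  53
88  58  58  59  59  58  58  58  59  59  58  59  59  60  59  60  59  60  61  60  61  60  60  61  61  61  60  61  61  61  60
90  56  57  58  58  59  59  59  57  56  56  57  56  56  56  57  57  58  59  60  59  61  59  60  59  60  61  60  60  60  60
92  57  57  58  58  58  57  59  54  35  31  31  30  30  30  29  31  40  53  60  59  60  60  60  60  60  60  61  60  60  61
94  57  56  56  57  57  58  59  53  34  30  43  62  59  59  60  52  44  52  60  59  59  59  59  60  60  60  60  61  61  60
96  57  57  58  57  56  58  57  54  35  30  42  61  59  58  60  52  43  53  60  59  59  59  58  59  58  59  59  59  59  60
98  57  57  56  57  57  57  57  52  37  30  42  59  59  59  59  53  45  52  59  58  58  59  59  59  58  59  58  59  58  58
100  56  57  57  57  57  57  57  53  37  35  38  46  47  49  49  45  41  51  59  59  58  59  59  58  58  58  58  58 
[... 3523 characters left out ...]
  33  29  31  30  31  30  36  66  92 100  99  98  99  99  99 100 101 101 101 101
160  48  48  47  47  49  48  48  49  46  42  42  42  42  41  49  62  63  77  94  94  89  87  88  88  88  89  89  89  89  89
162  47  47  46  45  46  47  47  47  47  47  48  48  48  47  48  46  46  45  45  46  47  47  47  46  47  47  47  47  48  48
164  50  49  51  50  51  50  50  50  50  50  50  51  50  52  52  51  51  51  52  51  51  51  51  51  51  51  52  51  51  51
166  65  63  64  64  63  65  64  63  63  63  64  63  64  64  62  73  82  82  81  83  82  82  83  83  84  83  83  83  83  82
168  87  87  87  86  87  87  88  88  89  88  88  88  87  84 133 162 164 165 165 165 165 165 166 166 166 166 166 167 168 168
```

```bash
python3 - <<'E'
from h import *
C=wcam('pics/w1.png')
o=[(C,(0,35-14*i,30),np.array([250.35+.05*i,r])) for i,r in enumerate((96.3,108.1,120.3,132.4,144.4,156))]
p,r=fit(o,[.62,-.14,-1.67]);print(p,np.degrees(p[2]),r)
za=lambda x,y:np.array([232+x/3-.33,98+y/3-.33]);zb=lambda x,y:np.array([185+(x-420)/2.8-.33,140+y/2.8-.33])
A=cam('scene');B=cam('side')
o2=o+[(A,(-270,-66,250),za(273,102)),(B,(-270,-66,250),zb(625,13)),(A,(-258,5,228),za(343,172)),(B,(-258,5,228),zb(697,34))]
p,r=fit(o2,p);print(p,np.degrees(p[2]),r)
E
```

```text
[ 0.62168804 -0.14416853 -1.68291044] -96.42366552432173 [[ 0.  -0.2]
 [-0.   0.3]
 [-0.   0.3]
 [-0.   0.1]
 [ 0.  -0.2]
 [ 0.  -0.3]]
[ 0.62168841 -0.14414395 -1.67696128] -96.08280377297527 [[-0.2 -0.2]
 [-0.1  0.3]
 [-0.1  0.3]
 [ 0.   0.1]
 [ 0.1 -0.2]
 [ 0.2 -0.3]
 [ 0.9  0. ]
 [-0.2  0.1]
 [-0.5  0.2]
 [-0.1  0.6]]
```

carry_out:
  plan: [-0.25,0.692,0,0,0,0.0581,40,-0.25,0.692,0,0,0,0.0581,40,-0.25,0.692,0,0,0,0.0581,40,-0.25,0.692,0,0,0,0.0581,40,-0.25,0.692,0,0,0,0.0581,40,-0.25,0.692,0,0,0,0.0581,40,-0.25,0.692,0,0,0,0.0581,40,-0.25,0.692,0,0,0,0.0581,40,-0.25,0.692,0,0,0,0.0581,40,-0.25,0.692,0,0,0,0.0581,40,-0.25,0.692,0,0,0,0.0581,40,-0.25,0.692,0,0,0,0.0581,40,-0.25,0.692,0,0,0,0.0581,40,-0.25,0.692,0,0,0,0.0581,40,0,0,0,0,0,0,40,0,0,0,0,0,0,40]

```text
time: 3.03
tool_pos: [0.4093, 0.2169, 0.4429]
tool_rot: [[0.381, 0.925, -0.0], [0.925, -0.381, -0.001], [-0.001, 0.0, -1.0]]
force: [0.0, 0.5, -0.6]
finger_gap: 0.0379
finger_force: 0.0
```

```bash
python3 - <<'E'
from h import *
shot('pics/w2.png')
E
```

```text
(no output)
```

View pics/w2.png

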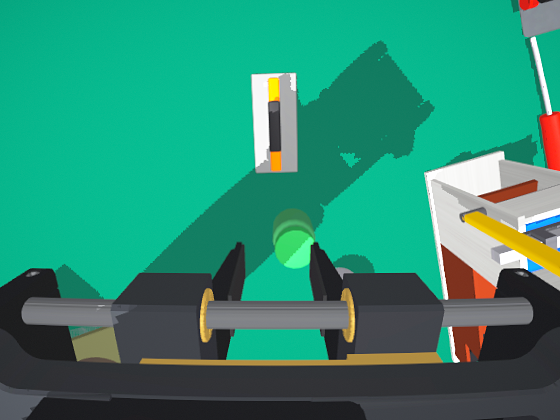

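The comb is seen from above at columns 268–281: orange spine ends at (273,78) and (275,171), with the black fin over rows 101–151. I'll segment it.

```bash
python3 - <<'E'
from h import *
im=cv2.imread('pics/w2.png');C=wcam('pics/w2.png')
h=cv2.cvtColor(im,cv2.COLOR_BGR2HSV).astype(int);sub=h[60:185,258:292];g=im.max(2)[60:185,258:292]
org=(sub[...,0]<30)&(sub[...,1]>150);dark=g<75
for n,m in(('o',org),('d',dark)):
    for r in range(0,125,4):
        c=np.where(m[r])[0]
        if len(c):print(n,60+r,258+c.min(),258+c.max(),end=' | ')
    ys=np.where(m.any(1))[0];print('\n',60+ys.min(),60+ys.max())
E
```

```text
o 80 268 278 | o 84 269 278 | o 88 269 278 | o 92 269 278 | o 96 269 278 | o 100 269 278 | o 152 271 280 | o 156 271 280 | o 160 271 280 | o 164 271 280 | o 168 271 280 | 
 78 170
d 108 279 279 | d 112 269 279 | d 116 269 279 | d 120 269 279 | d 124 269 279 | d 128 270 279 | d 132 270 279 | d 136 270 279 | d 140 270 280 | d 144 270 280 | d 148 270 280 | 
 107 150
```

```bash
python3 - <<'E'
from h import *
C=wcam('pics/w2.png')
o=[(C,(0,50,67),np.array([273.3,77.6])),(C,(0,-50,67),np.array([275.8,170.5])),(C,(0,20,99),np.array([274.,108])),(C,(0,-25,99),np.array([275.1,150.8]))]
p,r=fit(o,[.436,.283,-.39]);print(p,np.degrees(p[2]),r)
A=cam('scene');B=cam('side')
f=np.array([*p[:2],.099]);print(proj(A,f),proj(B,f))
s=observe();R=s['tool_rot'];print(np.degrees(np.arctan2(R[1,1],R[0,1])))
w=fit([(B,(0,0,85),np.array([195,197.])),(A,(0,0,85),np.array([264,144.]))],[.35,.2,0])[0];print('jar',w)
E
```

```text
[ 0.43337619  0.28378037 -0.36627072] -20.985766653700956 [[ 0.1 -0.4]
 [ 0.1  0.8]
 [-0.1 -2.3]
 [ 0.   1.2]]
[[297.76261581 110.08472157]] [[202.37428294 168.85017535]]
-22.49642313539993
jar [0.40364838 0.14692327 0.        ]
```

carry_out:
  plan: [0.151,0.418,0,0,0,0.0042,40,0.151,0.418,0,0,0,0.0042,40,0.151,0.418,0,0,0,0.0042,40,0.151,0.418,0,0,0,0.0042,40,0,0,0,0,0,0,40,0,0,-0.75,0,0,0,40,0,0,-0.75,0,0,0,40,0,0,-0.75,0,0,0,40,0,0,-0.75,0,0,0,40,0,0,-0.75,0,0,0,40,0,0,-0.75,0,0,0,40,0,0,-0.15,0,0,0,40,0,0,0,0,0,0,40]

```text
time: 4.17
tool_pos: [0.4332, 0.282, 0.2546]
tool_rot: [[0.359, 0.933, -0.005], [0.933, -0.359, -0.003], [-0.005, -0.004, -1.0]]
force: [0.3, 0.2, 1.7]
finger_gap: 0.0385
finger_force: 0.0
```

carry_out:
  plan: [0,0,0,0,0,0,0,0,0,0,0,0,0,0,0,0,0,0,0,0,0,0,0,0,0,0,0,0,0,0,0,0,0,0,0,0,0,0,0,0,0,0,0,0,0,0,0,0,0]

```text
time: 4.75
tool_pos: [0.4342, 0.2843, 0.2588]
tool_rot: [[0.357, 0.934, 0.002], [0.934, -0.357, 0.001], [0.002, 0.002, -1.0]]
force: [-0.2, -0.1, 6.7]
finger_gap: 0.0121
finger_force: 30.0
```

```bash
python3 - <<'E'
from h import *
s=shot('pics/w3.png');print(s['tool_pos'],s['finger_gap'],s['finger_force'],s['force'],np.round(s['tool_rot'],4))
im=cv2.imread('pics/w3.png');print([proj(wcam('pics/w3.png'),[.4334,.2838,z]) for z in(.067,.099)])
cv2.imwrite('pics/w3z.png',cv2.resize(im[180:330,180:380],None,fx=4,fy=4))
E
```

```text
[0.43420317 0.28427907 0.25875484] 0.012088474445375983 29.986976981163025 [-0.16922829 -0.13183373  6.71387239] [[ 0.3567  0.9342  0.0021]
 [ 0.9342 -0.3567  0.001 ]
 [ 0.0017  0.0016 -1.    ]]
[array([[276.84276881, 259.94931407]]), array([[276.92385681, 287.59804236]])]
```

View pics/w3z.png

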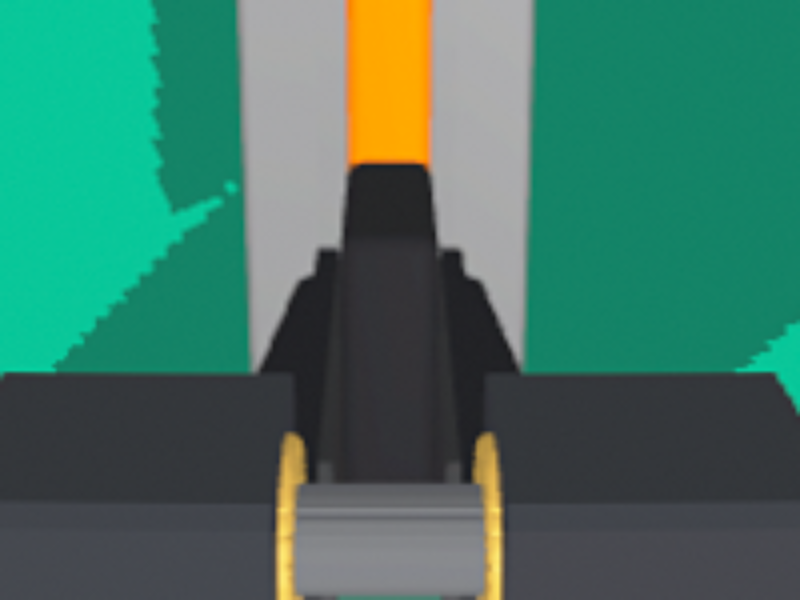

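```bash
cat >>h.py <<'E'
def toolpt(n,px,z): # point in tool coords at world z
    T,K,d=wcam(n);u=cv2.undistortPoints(np.array([[px]],float),K,d)[0,0]
    Ti=np.linalg.inv(T);v=Ti[:3,:3]@np.array([*u,1]);c=Ti[:3,3];P=c+v*(z-c[2])/v[2]
    a=np.load(n+'.npy');return (a[1:].T@(P-a[0])*1000).round(1),P.round(4)
E
python3 - <<'E'
from h import *
n='pics/w3.png'
for px,z in(((277.2,220.8),.067),((277.5,239.3),.099),((267.,200),.067),((287.5,200),.067)):print(px,z,*toolpt(n,px,z))
# spine far end
im=cv2.imread(n);print([(r,im[r,277].tolist()) for r in range(150,226,1) if abs(im[r,277].astype(int)-im[r-1,277]).max()>25])
E
```

```text
(277.2, 220.8) 0.067 [ 23.4  -0.7 191.8] [0.4423 0.3066 0.067 ]
(277.5, 239.3) 0.099 [ 24.8  -0.5 159.8] [0.4429 0.3078 0.099 ]
(267.0, 200) 0.067 [ 35.6  -6.4 191.8] [0.4414 0.32   0.067 ]
(287.5, 200) 0.067 [ 35.6   5.1 191.8] [0.4521 0.3159 0.067 ]
[(151, [174, 172, 171]), (162, [110, 109, 110]), (166, [159, 159, 159]), (172, [114, 142, 204]), (173, [0, 110, 226]), (220, [35, 108, 218]), (221, [41, 32, 23])]
```

carry_out:
  plan: [0,0,0.3,0,0,0,0,0,0,0.3,0,0,0,0,0,0,0.3,0,0,0,0,0,0,0.6,0,0,0,0,0,0,0.6,0,0,0,0,0,0,0.6,0,0,0,0,0,0,0.6,0,0,0,0,0,0,0.6,0,0,0,0,0,0,0.2,0,0,0,0,0,0,0,0,0,0,0,0,0,0,0,0,0,0]

```text
time: 5.72
tool_pos: [0.4334, 0.2839, 0.421]
tool_rot: [[0.357, 0.934, 0.0], [0.934, -0.357, 0.0], [0.0, 0.0, -1.0]]
force: [0.2, -0.7, -2.9]
finger_gap: 0.0118
finger_force: 30.0
```

carry_out:
  plan: [0.157,-0.746,0,0,0,-0.0597,0,0.157,-0.746,0,0,0,-0.0597,0,0.157,-0.746,0,0,0,-0.0597,0,0.157,-0.746,0,0,0,-0.0597,0,0.157,-0.746,0,0,0,-0.0597,0,0.157,-0.746,0,0,0,-0.0597,0,0.157,-0.746,0,0,0,-0.0597,0,0.157,-0.746,0,0,0,-0.0597,0,0.157,-0.746,0,0,0,-0.0597,0,0.157,-0.746,0,0,0,-0.0597,0,0.157,-0.746,0,0,0,-0.0597,0,0.157,-0.746,0,0,0,-0.0597,0,0.157,-0.746,0,0,0,-0.0597,0,0.157,-0.746,0,0,0,-0.0597,0,0,0,-0.5,0,0,0,0,0,0,-0.5,0,0,0,0,0,0,-0.5,0,0,0,0,0,0,0,0,0,0,0,0,0,0,0,0,0,0]

```text
time: 7.3
tool_pos: [0.5207, -0.1336, 0.3578]
tool_rot: [[0.994, -0.107, -0.006], [-0.107, -0.994, 0.002], [-0.007, -0.002, -1.0]]
force: [-0.2, 0.1, -3.2]
finger_gap: 0.0119
finger_force: 30.0
```

```bash
python3 - <<'E'
from h import *
n='pics/w4.png';s=shot(n);print(s['tool_pos'],s['finger_gap'],s['force'],np.round(s['tool_rot'],4))
P=[.6217,-.1442];y=-1.677
print(proj(wcam(n),[[P[0]-np.sin(y)*k,P[1]+np.cos(y)*k,.03] for k in(.035,0,-.035)]))
E
```

```text
[ 0.5207235  -0.13357155  0.35778121] 0.011851931915301794 [-0.23173074  0.13364172 -3.1648778 ] [[ 0.9942 -0.1069 -0.0063]
 [-0.1069 -0.9943  0.0024]
 [-0.0066 -0.0017 -1.    ]]
[[276.99069932  49.42357075]
 [277.0478507   90.50076661]
 [277.10145653 129.51981238]]
```

View pics/w4.png

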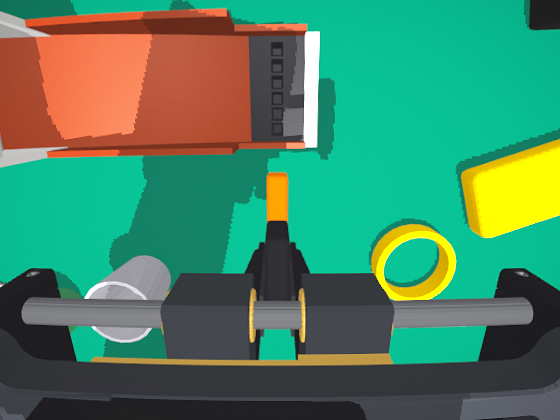

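The slots are at column 277, rows 48–129, and the comb's orange spine end is at (277,172). That matches the prediction. Next: refine after settling.

```bash
python3 - <<'E'
from h import *
n='pics/w5.png';s=shot(n);print(s['tool_pos'],np.round(s['tool_rot'][2],4))
g=cv2.imread(n,0)
print('rows',*[f'{r}:{int(g[r,274:281].mean())}' for r in range(36,142)])
for a,b in((45,52),(60,67),(74,81),(89,96),(104,110),(118,124),(127,133)):print(a,b,g[a:b,266:290].mean(0).astype(int))
E
```

```text
[ 0.52133397 -0.13366065  0.35989067] [-2.7e-03 -8.0e-04 -1.0e+00]
rows 36:58 37:59 38:59 39:74 40:75 41:76 42:75 43:76 44:70 45:49 46:39 47:36 48:34 49:33 50:32 51:58 52:74 53:75 54:75 55:75 56:75 57:69 58:45 59:66 60:75 61:65 62:41 63:39 64:34 65:34 66:45 67:66 68:74 69:73 70:73 71:73 72:74 73:70 74:51 75:57 76:72 77:70 78:43 79:40 80:34 81:32 82:68 83:73 84:72 85:71 86:71 87:71 88:70 89:67 90:53 91:54 92:72 93:65 94:47 95:37 96:42 97:62 98:70 99:68 100:68 101:68 102:68 103:69 104:69 105:61 106:47 107:60 108:68 109:56 110:42 111:49 112:65 113:67 114:67 115:66 116:65 117:65 118:64 119:65 120:62 121:43 122:49 123:67 124:65 125:41 126:50 127:64 128:63 129:63 130:63 131:63 132:63 133:63 134:61 135:41 136:42 137:48 138:61 139:61 140:60 141:61
45 52 [74 73 73 76 63 41 41 40 40 39 40 40 41 40 40 41 54 72 75 74 75 74 74 74]
60 67 [72 72 72 73 66 52 48 47 47 47 47 48 47 48 48 48 59 70 72 72 72 72 72 72]
74 81 [70 70 70 71 66 56 52 52 52 52 53 52 52 52 52 52 60 69 71 70 70 70 70 70]
89 96 [69 68 69 69 65 57 54 56 56 57 57 57 56 57 56 53 59 67 69 69 69 68 66 90]
104 110 [66 66 66 66 65 57 53 59 61 60 61 61 60 61 59 55 57 65 71 73 72 72 74 75]
118 124 [ 64  64  63  64  65  56  48  56  59  59  59  58  59  59  56  59  76 106
 116 115 115 115 115 115]
127 133 [ 63  62  63  63  64  53  40  56  64  63  63  63  63  64  60  46  65 107
 119 117 117 117 117 117]
```

```bash
python3 - <<'E'
from h import *
n='pics/w5.png';C=wcam(n)
o=[(C,(0,28-14*i,30),np.array([276.2+.05*i,r])) for i,r in enumerate((60.0,76.2,92.2,107.9,123.4))]
p,r=fit(o,[.62,-.14,-1.67]);print(p,np.degrees(p[2]),r.tolist())
s=observe();R=s['tool_rot'];print(s['tool_pos'],np.degrees(np.arctan2(R[1,1],R[0,1])),np.round(R,4))
# held comb: spine end & centre line; spine top local z = .1918 in tool
im=cv2.imread(n).astype(int);print([(q,im[q,277].tolist()) for q in range(168,176)],[(q,im[200,q].tolist()) for q in (264,265,266,267,268,286,287,288,289,290)])
print(im[180,262:292,0],im[215,262:292,0],[(q,im[q,277].tolist()) for q in range(216,226)])
E
```

```text
[ 0.62224623 -0.14387214 -1.67555742] -96.0023685783992 [[-0.0, -0.1], [0.0, 0.0], [0.0, 0.1], [0.0, 0.1], [-0.0, -0.1]]
[ 0.52172014 -0.13375186  0.36133401] -96.11763035156636 [[ 9.943e-01 -1.066e-01 -1.000e-04]
 [-1.066e-01 -9.943e-01  0.000e+00]
 [-1.000e-04 -0.000e+00 -1.000e+00]]
[(168, [153, 198, 9]), (169, [154, 199, 11]), (170, [156, 200, 8]), (171, [147, 193, 48]), (172, [102, 157, 172]), (173, [0, 112, 236]), (174, [3, 116, 232]), (175, [2, 121, 234])] [(264, [156, 202, 7]), (265, [161, 205, 0]), (266, [115, 166, 147]), (267, [26, 139, 252]), (268, [0, 151, 255]), (286, [0, 146, 255]), (287, [71, 146, 227]), (288, [137, 183, 79]), (289, [157, 201, 0]), (290, [154, 199, 7])]
[103 103 103 107  67   0   0   0   0   0   0   0   0   0   0   0   0   0
   0   0   0   0   0   0   0  35 132 156 154 154] [153 153 154 157 126  55   0   0   0   0   0   0   0   0   0   0   0   0
   0   0   0   0   0   0   0  99 147 155 153 153] [(216, [0, 164, 254]), (217, [0, 165, 255]), (218, [0, 166, 255]), (219, [0, 156, 255]), (220, [32, 107, 214]), (221, [43, 32, 21]), (222, [41, 36, 33]), (223, [42, 38, 37]), (224, [42, 38, 38]), (225, [42, 40, 39])]
```

```bash
python3 - <<'E'
from h import *
n='pics/w5.png';a=np.load(n+'.npy')
for px,zt in(((276.9,172.2),.1918),((276.9,200),.1918),((277,220.3),.1918)):
    print(toolpt(n,px,a[0][2]-zt))
P=np.array([.6222,-.1439,.03]);print('slots in tool',a[1:].T@(P-a[0])*1000)
E
```

```text
(array([ 50.9,   0.2, 191.7]), array([ 0.5714, -0.1391,  0.1681]))
(array([ 35.2,   0.2, 191.7]), array([ 0.5558, -0.1374,  0.1681]))
(array([ 23.3,   0.3, 191.7]), array([ 0.5439, -0.1362,  0.1681]))
slots in tool [102.28074802  -0.33847805 329.61369187]
```

carry_out:
  plan: [0.508,-0.052,0,0,0,0,0,0.508,-0.052,0,0,0,0,0,0.508,-0.052,0,0,0,0,0,0.508,-0.052,0,0,0,0,0,0.508,-0.052,0,0,0,0,0,0,0,-0.45,0,0,0,0,0,0,-0.45,0,0,0,0,0,0,-0.45,0,0,0,0,0,0,-0.3,0,0,0,0,0,0,0,0,0,0,0,0,0,0,0,0,0,0,0,0,0,0,0,0,0]

```text
time: 8.4
tool_pos: [0.6238, -0.1444, 0.297]
tool_rot: [[0.994, -0.107, 0.003], [-0.107, -0.994, -0.001], [0.003, 0.001, -1.0]]
force: [0.7, 0.1, -2.1]
finger_gap: 0.012
finger_force: 30.0
```

```bash
python3 - <<'E'
from h import *
n='pics/w6.png';s=shot(n);print(s['tool_pos'],s['force'],np.round(s['tool_rot'],4))
a=cv2.imread(n)[130:290,190:360];b=grab_frame('side');b=b[195:295,250:330]
o=np.zeros((600,800,3),np.uint8);a=cv2.resize(a,(510,480),interpolation=2);b=cv2.resize(b,(280,350),interpolation=2)
o[:480,:510]=a;o[:350,515:795]=b;cv2.imwrite('pics/z6.png',o)
E
```

```text
[ 0.62375466 -0.144355    0.29699474] [ 0.74291886  0.06200394 -2.13382041] [[ 9.943e-01 -1.067e-01  2.600e-03]
 [-1.067e-01 -9.943e-01 -8.000e-04]
 [ 2.700e-03  5.000e-04 -1.000e+00]]
```

View pics/z6.png

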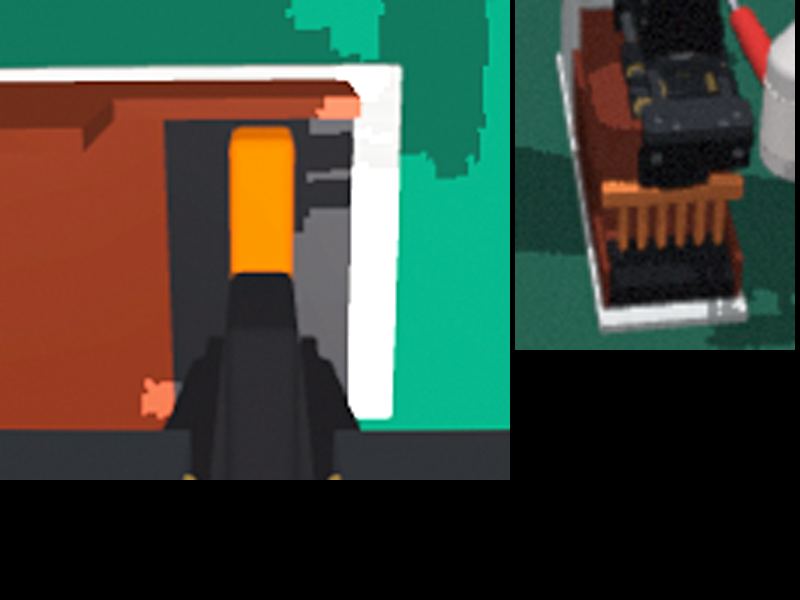

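The comb hangs over the slots and the side view shows the teeth above the block. I'll lower it in small steps and watch the force.

carry_out:
  plan: [-0.012,0.005,-0.1,0,0,0,0,0,0,-0.1,0,0,0,0,0,0,-0.1,0,0,0,0,0,0,-0.05,0,0,0,0,0,0,-0.05,0,0,0,0,0,0,0,0,0,0,0,0,0,0,0,0,0,0]

```text
time: 9.08
tool_pos: [0.6227, -0.144, 0.2789]
tool_rot: [[0.994, -0.107, -0.0], [-0.107, -0.994, 0.0], [-0.0, -0.0, -1.0]]
force: [1.2, -0.3, -1.7]
finger_gap: 0.0116
finger_force: 30.0
```

carry_out:
  plan: [0,0,-0.05,0,0,0,0,0,0,-0.05,0,0,0,0,0,0,-0.05,0,0,0,0,0,0,-0.05,0,0,0,0,0,0,0,0,0,0,0]

```text
time: 9.5
tool_pos: [0.6225, -0.144, 0.2704]
tool_rot: [[0.994, -0.107, -0.001], [-0.107, -0.994, 0.0], [-0.001, -0.0, -1.0]]
force: [0.8, 0.4, -2.3]
finger_gap: 0.012
finger_force: 30.0
```

carry_out:
  plan: [0,0,-0.05,0,0,0,0,0,0,-0.05,0,0,0,0,0,0,-0.05,0,0,0,0,0,0,-0.05,0,0,0,0,0,0,-0.03,0,0,0,0,0,0,0,0,0,0,0,0,0,0,0,0,0,0]

```text
time: 10.08
tool_pos: [0.6227, -0.144, 0.2619]
tool_rot: [[0.994, -0.107, -0.0], [-0.107, -0.994, 0.0], [-0.0, -0.0, -1.0]]
force: [-0.4, -0.2, -1.5]
finger_gap: 0.0119
finger_force: 30.0
```

carry_out:
  plan: [0,0,-0.025,0,0,0,0,0,0,-0.025,0,0,0,0,0,0,0,0,0,0,0]

```text
time: 10.33
tool_pos: [0.623, -0.1441, 0.2613]
tool_rot: [[0.994, -0.107, 0.0], [-0.107, -0.994, -0.0], [0.0, 0.0, -1.0]]
force: [-2.2, 1.2, 5.1]
finger_gap: 0.0117
finger_force: 30.0
```

Contact came exactly at the predicted height, so the comb is home. I'll release it and rise.

carry_out:
  plan: [0,0,0.02,0,0,0,35,0,0,0,0,0,0,35,0,0,0,0,0,0,35,0,0,0,0,0,0,35,0,0,0,0,0,0,35,0,0,0.1,0,0,0,35,0,0,0.3,0,0,0,35,0,0,0.6,0,0,0,35,0,0,0.9,0,0,0,35,0,0,0.9,0,0,0,35,0,0,0.9,0,0,0,35,0,0,0.9,0,0,0,35,0,0,0,0,0,0,0,0,0,0,0,0,0,0]

```text
time: 11.5
tool_pos: [0.623, -0.1441, 0.4502]
tool_rot: [[0.994, -0.107, 0.008], [-0.107, -0.994, -0.003], [0.008, 0.002, -1.0]]
force: [-0.3, -0.7, -0.2]
finger_gap: 0.0244
finger_force: 0.0
```

```bash
python3 - <<'E'
from h import *
s=shot('pics/w7.png');print(s['tool_pos'],s['finger_gap'])
im=cv2.imread('pics/w7.png');h=cv2.cvtColor(im,cv2.COLOR_BGR2HSV).astype(int)
# comb home prediction: spine end top at z .0695
sl=np.array([.6220,-.1440]);y=np.array([.9944,-.1054])
C=wcam('pics/w7.png')
for k,z in((.05,.0695),(.05,.0535),(-.05,.0695),(.025,.0695)):print(k,z,proj(C,[*(sl+k*y),z]))
m=(h[...,0]>10)&(h[...,0]<24)&(h[...,1]>200)&(h[...,2]>150);m[:, :240]=0;m[:,330:]=0
n,l,st,c=cv2.connectedComponentsWithStats(m.astype(np.uint8));print(st[st[:,4]>30],c[st[:,4]>30])
E
```

```text
[ 0.62296099 -0.14406382  0.45017225] 0.024369894712395923
0.05 0.0695 [[276.19770808 148.48741829]]
0.05 0.0535 [[276.21209343 147.30605012]]
-0.05 0.0695 [[276.40866067 232.24866804]]
0.025 0.0695 [[276.25282312 170.55878891]]
[[     0      0    560    420 234973]
 [   271    149     11     23    179]
 [   272    220     10     12     47]] [[279.50344933 209.53443587]
 [275.88268156 160.19553073]
 [276.06382979 224.65957447]]
```

The comb sits where predicted, with the spine over rows 149–232. Next, the bolt.

carry_out:
  plan: [-0.011,0.812,0.06,0,0,0,0,-0.011,0.812,0.06,0,0,0,0,-0.011,0.812,0.06,0,0,0,0,-0.011,0.812,0.06,0,0,0,0,-0.011,0.812,0.06,0,0,0,0,-0.011,0.812,0.06,0,0,0,0,-0.011,0.812,0.06,0,0,0,0,-0.011,0.812,0.06,0,0,0,0,0,0,0,0,0,0,0,0,0,0,0,0,0,0,0,0,0,0,0,0,0]

```text
time: 12.47
tool_pos: [0.619, 0.1156, 0.4621]
tool_rot: [[0.994, -0.106, -0.003], [-0.106, -0.994, -0.001], [-0.003, 0.001, -1.0]]
force: [-0.4, -0.3, -0.2]
finger_gap: 0.0004
finger_force: 0.0
```

```bash
python3 - <<'E'
from h import *
n='pics/w8.png';s=shot(n);print(s['tool_pos'],s['finger_gap'],np.round(s['tool_rot'],3))
C=wcam(n);print(proj(C,[[.6542,.1121,.228],[.5849,.1315,.25]]))
im=cv2.imread(n);h=cv2.cvtColor(im,cv2.COLOR_BGR2HSV).astype(int)
m=((h[...,0]<6)|(h[...,0]>174))&(h[...,1]>180)&(h[...,2]>120)
k,l,st,c=cv2.connectedComponentsWithStats(m.astype(np.uint8));print(st[st[:,4]>60],c[st[:,4]>60])
E
```

```text
[0.61904353 0.11562249 0.46208412] 0.00043611945064804205 [[ 0.994 -0.106 -0.003]
 [-0.106 -0.994 -0.001]
 [-0.003  0.001 -1.   ]]
[[275.85842621 183.41003972]
 [258.61814426 291.52301545]]
[[     0      0    560    420 232220]
 [   538      0     22     38    800]
 [   222     40     82     31   1661]
 [   104     79     15     11    126]
 [   267    168     19     25    380]] [[278.77743519 211.38088881]
 [548.74        18.42625   ]
 [263.27754365  55.19024684]
 [112.26190476  84.3015873 ]
 [275.88421053 180.04736842]]
```

View pics/w8.png

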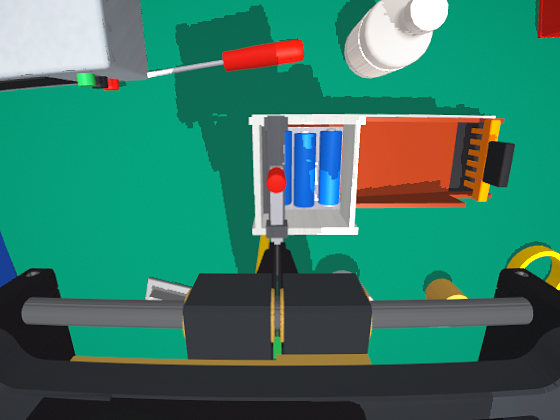

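```bash
python3 - <<'E'
from h import *
n='pics/w8.png'
for r in(214,221,236,240,176):
  for z in(.19,.2,.21):print(r,z,toolpt(n,(277,r),z)[0],end=' ')
  print()
im=cv2.imread(n)
print([(r,im[r,277].tolist()) for r in range(190,246,2)])
E
```

```text
214 0.19 [2.300e+00 2.000e-01 2.721e+02] 214 0.2 [5.400e+00 2.000e-01 2.621e+02] 214 0.21 [8.500e+00 2.000e-01 2.521e+02] 
221 0.19 [-3.800e+00  2.000e-01  2.721e+02] 221 0.2 [-5.000e-01  2.000e-01  2.621e+02] 221 0.21 [2.800e+00 2.000e-01 2.521e+02] 
236 0.19 [-1.730e+01  2.000e-01  2.721e+02] 236 0.2 [-1.340e+01  2.000e-01  2.621e+02] 236 0.21 [-9.600e+00  2.000e-01  2.521e+02] 
240 0.19 [-2.090e+01  2.000e-01  2.721e+02] 240 0.2 [-1.690e+01  2.000e-01  2.621e+02] 240 0.21 [-1.290e+01  2.000e-01  2.521e+02] 
176 0.19 [ 34.3   0.3 272. ] 176 0.2 [ 36.1   0.3 262. ] 176 0.21 [ 37.9   0.3 252. ] 
[(190, [25, 33, 242]), (192, [68, 68, 234]), (194, [210, 201, 195]), (196, [203, 195, 196]), (198, [204, 195, 196]), (200, [204, 195, 196]), (202, [203, 195, 196]), (204, [204, 195, 194]), (206, [204, 195, 194]), (208, [204, 195, 195]), (210, [202, 193, 195]), (212, [201, 194, 195]), (214, [202, 194, 195]), (216, [202, 193, 194]), (218, [202, 194, 195]), (220, [202, 193, 194]), (222, [202, 194, 195]), (224, [173, 166, 167]), (226, [86, 82, 81]), (228, [103, 98, 97]), (230, [103, 98, 97]), (232, [102, 98, 97]), (234, [103, 98, 97]), (236, [100, 96, 94]), (238, [178, 170, 172]), (240, [201, 192, 193]), (242, [203, 194, 195]), (244, [166, 159, 160])]
```

carry_out:
  plan: [0.15,-0.016,0,0,0,0,0,0.15,-0.016,0,0,0,0,0,0,0,0,0,0,0,0,0,0,-0.3,0,0,0,0,0,0,0,0,0,0,0,0,0,0,0,0,0,0]

```text
time: 13.02
tool_pos: [0.631, 0.1142, 0.4501]
tool_rot: [[0.994, -0.107, -0.003], [-0.107, -0.994, -0.0], [-0.003, 0.001, -1.0]]
force: [0.1, 0.1, 0.5]
finger_gap: 0.0004
finger_force: 0.0
```

carry_out:
  plan: [0,0,-0.3,0,0,0,0,0,0,-0.3,0,0,0,0,0,0,-0.3,0,0,0,0,0,0,-0.3,0,0,0,0,0,0,0,0,0,0,0,0,0,0,0,0,0,0]

```text
time: 13.52
tool_pos: [0.6309, 0.1145, 0.402]
tool_rot: [[0.994, -0.107, -0.003], [-0.107, -0.994, -0.0], [-0.003, 0.001, -1.0]]
force: [-0.7, 0.6, -1.0]
finger_gap: 0.0004
finger_force: 0.0
```

carry_out:
  plan: [0.118,-0.0125,0,0,0,0,0,0.118,-0.0125,0,0,0,0,0,0.118,-0.0125,0,0,0,0,0,0.118,-0.0125,0,0,0,0,0,0.118,-0.0125,0,0,0,0,0,0.118,-0.0125,0,0,0,0,0,0.118,-0.0125,0,0,0,0,0,0.118,-0.0125,0,0,0,0,0,0,0,0,0,0,0,0,0,0,0,0,0,0,0]

```text
time: 14.35
tool_pos: [0.6685, 0.1108, 0.4044]
tool_rot: [[0.994, -0.107, -0.005], [-0.107, -0.994, 0.001], [-0.005, -0.0, -1.0]]
force: [-8.9, 1.9, 5.2]
finger_gap: 0.0004
finger_force: 4.7
```

carry_out:
  plan: [-0.15,0.016,0,0,0,0,0,-0.15,0.016,0,0,0,0,0,0,0,0.5,0,0,0,0,0,0,0.6,0,0,0,0,0,0,0.6,0,0,0,0,0,0,0,0,0,0,0,-0.343,0.246,0,0,0,0,0,-0.343,0.246,0,0,0,0,0,-0.343,0.246,0,0,0,0,0,-0.343,0.246,0,0,0,0,0,-0.343,0.246,0,0,0,0,0,0,0,0,0,0,0,0,0,0,0,0,0,0,0,0,0,0,0,0,0,0]

```text
time: 15.52
tool_pos: [0.5885, 0.1609, 0.4718]
tool_rot: [[0.994, -0.107, 0.001], [-0.107, -0.994, -0.0], [0.001, 0.0, -1.0]]
force: [0.1, 0.2, -0.0]
finger_gap: 0.0007
finger_force: 0.0
```

```bash
cat >>h.py <<'E'
SL=np.array([.6220,-.1440]);YX=np.array([-.1054,-.9944]);YY=np.array([.9944,-.1054])
def loc(p): d=np.array(p)[:2]-SL;return np.round([d@YX*1000,d@YY*1000],1)
def red(n,wrist=True):
    h=cv2.cvtColor(cv2.imread(n),cv2.COLOR_BGR2HSV).astype(int)
    m=((h[...,0]<6)|(h[...,0]>174))&(h[...,1]>180)&(h[...,2]>120)
    k,l,st,c=cv2.connectedComponentsWithStats(m.astype(np.uint8));return np.hstack([st,c.round(1)])[1:][st[1:,4]>10]
E
python3 - <<'E'
from h import *
n='pics/w9.png';s=shot(n);print(s['tool_pos'],loc(s['tool_pos']))
C=wcam(n)
for b in(5,37):print(b,proj(C,[*(SL-.258*YX+b/1000*YY),.228]))
print(red(n))
im=cv2.imread(n);h=cv2.cvtColor(im,cv2.COLOR_BGR2HSV).astype(int)
m=(h[...,0]>20)&(h[...,0]<32)&(h[...,1]>180)&(h[...,2]>120)
k,l,st,c=cv2.connectedComponentsWithStats(m.astype(np.uint8));print(np.hstack([st,c.round(1)])[1:][st[1:,4]>30])
print(proj(C,[*(SL-.27*YX-.066*YY),.25]))
E
```

```text
[0.58851321 0.16085817 0.47183329] [-299.6  -65.4]
5 [[336.69819776 131.70829014]]
37 [[338.78844399  82.70272818]]
[[ 257.    13.    81.    32.  1652.   297.8   28.2]
 [ 138.    50.    15.    12.   120.   146.4   56.2]
 [ 322.    76.    26.    23.   388.   334.6   86.4]]
[[522.   92.   10.   16.  101.  526.7  99.2]
 [511.  154.   10.   20.  133.  515.2 163.8]
 [302.  196.   24.   56.  733.  314.1 224.3]
 [530.  224.   30.   56.  897.  544.5 251.1]]
[[319.87624633 239.73194602]]
```

The bolt is fully drawn and the lever is where expected. I'll descend on the lever's uphill side.

carry_out:
  plan: [0,0,-0.33,0,0,0,0,0,0,-0.33,0,0,0,0,0,0,-0.33,0,0,0,0,0,0,-0.33,0,0,0,0,0,0,-0.33,0,0,0,0,0,0,0,0,0,0,0,0,0,0,0,0,0,0]

```text
time: 16.15
tool_pos: [0.5882, 0.1609, 0.404]
tool_rot: [[0.994, -0.107, -0.003], [-0.107, -0.994, -0.001], [-0.003, 0.001, -1.0]]
force: [0.3, 0.0, 1.0]
finger_gap: 0.0002
finger_force: 0.0
```

carry_out:
  plan: [-0.0158,-0.149,0,0,0,0,0,-0.0158,-0.149,0,0,0,0,0,-0.0158,-0.149,0,0,0,0,0,-0.0158,-0.149,0,0,0,0,0,-0.0158,-0.149,0,0,0,0,0,-0.0158,-0.149,0,0,0,0,0,-0.0158,-0.149,0,0,0,0,0,-0.0158,-0.149,0,0,0,0,0,-0.0158,-0.149,0,0,0,0,0,-0.0158,-0.149,0,0,0,0,0,0,0,0,0,0,0,0,0,0,0,0,0,0,0]

```text
time: 17.15
tool_pos: [0.582, 0.1009, 0.406]
tool_rot: [[0.994, -0.107, -0.0], [-0.107, -0.994, -0.001], [-0.0, 0.001, -1.0]]
force: [0.3, -0.1, 0.6]
finger_gap: 0.0006
finger_force: 0.0
```

carry_out:
  plan: [-0.008,-0.075,0,0,0,0,0,-0.008,-0.075,0,0,0,0,0,-0.008,-0.075,0,0,0,0,0,-0.008,-0.075,0,0,0,0,0]

```text
time: 17.48
tool_pos: [0.5807, 0.0894, 0.4059]
tool_rot: [[0.994, -0.106, 0.0], [-0.106, -0.994, 0.0], [-0.0, -0.0, -1.0]]
force: [-0.1, 1.5, -1.5]
finger_gap: 0.0006
finger_force: 0.9
```

```bash
python3 - <<'E'
from h import *
s=observe();print(s['tool_pos'],loc(s['tool_pos']),s['force'])
cv2.imwrite('pics/s2.png',grab_frame('scene'));im=cv2.imread('pics/s2.png')
h=cv2.cvtColor(im,cv2.COLOR_BGR2HSV).astype(int);m=(h[...,0]>100)&(h[...,0]<125)&(h[...,1]>140)&(h[...,2]>80);m[:150]=0;m[:,:230]=0;m[:,390:]=0;m[320:]=0
k,l,st,c=cv2.connectedComponentsWithStats(m.astype(np.uint8));print(np.hstack([st,c.round(1)])[1:][st[1:,4]>10])
A=cam('scene');print('expected cells',proj(A,[[*(SL-x*YX),.05] for x in(.014,.035,.056)]))
E
```

```text
[0.58073553 0.08940973 0.40594506] [-227.8  -65.6] [-0.06860288  1.5154587  -1.47508668]
[[272.  244.   33.   32.  519.  288.4 259.2]]
expected cells [[281.2968729  264.28614395]
 [286.44338619 257.95222447]
 [291.51658932 251.70567065]]
```

carry_out:
  plan: [-0.008,-0.075,0,0,0,0,0,-0.005,-0.05,0,0,0,0,0,0,0,0,0,0,0,0,0,0,0,0,0,0,0]

```text
time: 17.87
tool_pos: [0.5802, 0.0841, 0.406]
tool_rot: [[0.994, -0.107, -0.0], [-0.107, -0.994, -0.001], [-0.0, 0.001, -1.0]]
force: [0.7, 1.0, -0.7]
finger_gap: 0.0004
finger_force: 0.2
```

```bash
python3 - <<'E'
from h import *
s=observe();print(loc(s['tool_pos']),s['force'])
a=grab_frame('scene');b=grab_frame('side')
a=cv2.resize(a[190:300,240:365],(500,440),interpolation=2);b=cv2.resize(b[180:290,245:320],(300,440),interpolation=2)
cv2.imwrite('pics/z10.png',np.hstack([a,b]))
E
```

```text
[-222.4  -65.6] [ 0.65508939  0.96130381 -0.74765492]
```

View pics/z10.png

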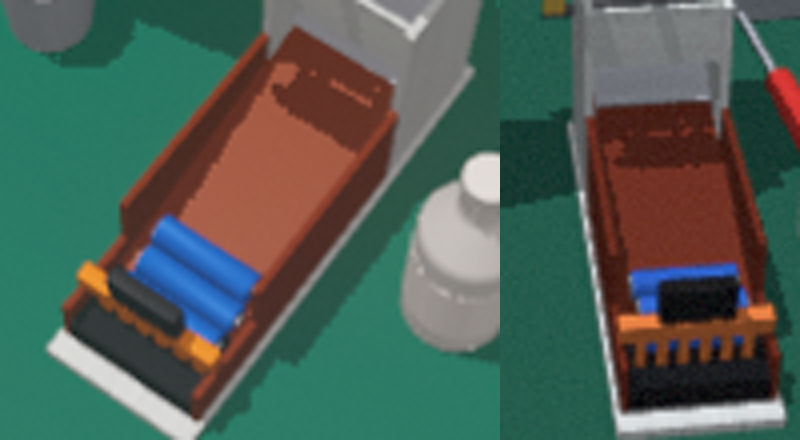

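All three cells lie behind the comb. The uppermost is about 56 mm uphill, as expected for the third in line. Now I'll shut the trap from the downhill side.

carry_out:
  plan: [0.013,0.124,0,0,0,0,0,0,0,0.4,0,0,0,0,0,0,0.5,0,0,0,0,0,0,0.3,0,0,0,0,0,0,0,0,0,0,0,-0.04,-0.37,0,0,0,0,0,-0.04,-0.37,0,0,0,0,0,-0.04,-0.37,0,0,0,0,0,-0.04,-0.37,0,0,0,0,0,0,0,0,0,0,0,0,0,0,-0.4,0,0,0,0,0,0,-0.4,0,0,0,0,0,0,-0.4,0,0,0,0,0,0,-0.4,0,0,0,0,0,0,0,0,0,0,0,0,0,0,0,0,0,0]

```text
time: 19.3
tool_pos: [0.5741, 0.0306, 0.3884]
tool_rot: [[0.994, -0.106, -0.003], [-0.106, -0.994, 0.0], [-0.003, 0.0, -1.0]]
force: [0.9, -0.1, -0.3]
finger_gap: 0.0003
finger_force: 0.0
```

carry_out:
  plan: [0.021,0.199,0,0,0,0,0,0.021,0.199,0,0,0,0,0,0.021,0.199,0,0,0,0,0,0.021,0.199,0,0,0,0,0,0.021,0.199,0,0,0,0,0,0.021,0.199,0,0,0,0,0,0.021,0.199,0,0,0,0,0,0.021,0.199,0,0,0,0,0,0.021,0.199,0,0,0,0,0,0.015,0.15,0,0,0,0,0,0,0,0,0,0,0,0,0,0,0,0,0,0,0]

```text
time: 20.3
tool_pos: [0.5823, 0.1086, 0.389]
tool_rot: [[0.994, -0.106, -0.002], [-0.106, -0.994, 0.001], [-0.002, -0.001, -1.0]]
force: [0.1, 0.8, -0.8]
finger_gap: 0.0005
finger_force: 0.0
```

```bash
python3 -c "
from h import *
s=observe();print(loc(s['tool_pos']),s['tool_pos'],s['force'])"
```

```text
[-247.   -66.1] [0.58230139 0.10857611 0.38896323] [ 0.09278673  0.82479905 -0.83399821]
```

carry_out:
  plan: [0.006,0.06,0,0,0,0,0,0.006,0.06,0,0,0,0,0,0.006,0.06,0,0,0,0,0,0,0,0,0,0,0,0]

```text
time: 20.63
tool_pos: [0.5831, 0.1151, 0.3894]
tool_rot: [[0.994, -0.107, -0.001], [-0.107, -0.994, -0.0], [-0.001, 0.0, -1.0]]
force: [-0.4, -1.5, -0.9]
finger_gap: -0.0
finger_force: 0.4
```

carry_out:
  plan: [0.005,0.05,0,0,0,0,0,0,0.04,0,0,0,0,0,0,0,0,0,0,0,0]

```text
time: 20.88
tool_pos: [0.5833, 0.1171, 0.3894]
tool_rot: [[0.994, -0.107, -0.002], [-0.107, -0.994, -0.006], [-0.001, 0.006, -1.0]]
force: [-2.8, -10.2, -0.6]
finger_gap: 0.0005
finger_force: 5.0
```

The trap is shut: 10 N of resistance with the lever upright. Now to push the bolt home from the far side of the knob.

carry_out:
  plan: [-0.02,-0.2,0,0,0,0,0,0,0,0.5,0,0,0,0,0,0,0.7,0,0,0,0,0,0,0.6,0,0,0,0,0,0,0,0,0,0,0,0.54,-0.01,0,0,0,0,0,0.54,-0.01,0,0,0,0,0,0.54,-0.01,0,0,0,0,0,0.54,-0.01,0,0,0,0,0,0.54,-0.01,0,0,0,0,0,0.54,-0.01,0,0,0,0,0,0,0,0,0,0,0,0,0,0,0,0,0,0,0,0,0,0,0,0,0,0]

```text
time: 22.05
tool_pos: [0.712, 0.1083, 0.4614]
tool_rot: [[0.994, -0.107, -0.001], [-0.107, -0.994, 0.0], [-0.001, -0.0, -1.0]]
force: [0.8, -0.1, -0.5]
finger_gap: 0.0006
finger_force: 0.0
```

```bash
python3 - <<'E'
from h import *
n='pics/w11.png';s=shot(n);print(s['tool_pos'],loc(s['tool_pos']))
cv2.imwrite('pics/s3.png',grab_frame('scene'));cv2.imwrite('pics/d3.png',grab_frame('side'))
a=cam('scene');b=cam('side')
for z,bb in((.228,5),(.228,37),(.211,37)):
    P=[*(SL-.258*YX+bb/1000*YY),z];print(bb,proj(a,P),proj(b,P))
print(red('pics/s3.png'),red('pics/d3.png'))
E
```

```text
[0.71198691 0.10826608 0.46138612] [-260.3   62.9]
5 [[345.58081475 155.21026021]] [[283.57020067 152.36568576]]
37 [[357.35808905 161.8421548 ]] [[294.90620177 151.85184549]]
37 [[356.42458492 166.25516448]] [[294.68740856 157.14794838]]
[[ 354.   161.     6.    11.    43.   356.3  166.1]
 [ 370.   208.    19.    32.   252.   378.6  223.3]
 [ 263.   338.   112.    82.  5600.   321.2  386.7]
 [ 229.   386.    17.    18.   240.   237.   394.7]] [[3.130e+02 1.980e+02 1.000e+01 1.900e+01 7.500e+01 3.178e+02 2.052e+02]
 [3.640e+02 2.720e+02 1.070e+02 1.010e+02 4.207e+03 4.129e+02 3.214e+02]
 [3.990e+02 2.790e+02 1.100e+01 9.000e+00 3.000e+01 4.039e+02 2.829e+02]
 [3.880e+02 2.800e+02 1.100e+01 1.000e+01 3.900e+01 3.933e+02 2.847e+02]
 [3.780e+02 2.830e+02 7.000e+00 4.000e+00 1.100e+01 3.810e+02 2.847e+02]
 [3.610e+02 2.970e+02 1.300e+01 2.300e+01 3.800e+01 3.674e+02 3.084e+02]
 [3.580e+02 3.380e+02 1.800e+01 2.000e+01 2.660e+02 3.662e+02 3.471e+02]]
```

carry_out:
  plan: [0.02,-0.05,0,0,0,0,0,0,0,-0.4,0,0,0,0,0,0,-0.4,0,0,0,0,0,0,-0.3,0,0,0,0,0,0,-0.2,0,0,0,0,0,0,-0.12,0,0,0,0,0,0,0,0,0,0,0,0,0,0,0,0,0,0]

```text
time: 22.87
tool_pos: [0.7131, 0.1062, 0.4055]
tool_rot: [[0.994, -0.107, 0.0], [-0.107, -0.994, 0.0], [0.0, -0.0, -1.0]]
force: [-0.6, -0.0, 0.0]
finger_gap: 0.0008
finger_force: 0.0
```

carry_out:
  plan: [-0.118,0.0125,0,0,0,0,0,-0.118,0.0125,0,0,0,0,0,-0.118,0.0125,0,0,0,0,0,-0.118,0.0125,0,0,0,0,0,-0.118,0.0125,0,0,0,0,0,-0.118,0.0125,0,0,0,0,0,-0.118,0.0125,0,0,0,0,0,-0.118,0.0125,0,0,0,0,0,-0.05,0.005,0,0,0,0,0,0,0,0,0,0,0,0,0,0,0,0,0,0,0]

```text
time: 23.78
tool_pos: [0.6729, 0.1105, 0.4046]
tool_rot: [[0.994, -0.107, -0.002], [-0.107, -0.994, 0.0], [-0.002, -0.0, -1.0]]
force: [0.8, 0.2, -0.4]
finger_gap: 0.0006
finger_force: 0.0
```

carry_out:
  plan: [-0.04,0.004,0,0,0,0,0,-0.04,0.004,0,0,0,0,0,-0.03,0.003,0,0,0,0,0,0,0,0,0,0,0,0]

```text
time: 24.12
tool_pos: [0.67, 0.1106, 0.4049]
tool_rot: [[0.994, -0.107, 0.007], [-0.107, -0.994, -0.0], [0.007, -0.001, -1.0]]
force: [10.1, 0.1, -3.1]
finger_gap: -0.0
finger_force: 4.7
```

The bolt is home: 10 N at the stop. I'll retreat and check.

carry_out:
  plan: [0.2,-0.02,0,0,0,0,0,0.1,-0.01,0,0,0,0,0,0,0,0.5,0,0,0,0,0,0,0.7,0,0,0,0,0,0,0.7,0,0,0,0,0,0,0.3,0,0,0,0,0,0,0,0,0,0,0,0,0,0,0,0,0,0]

```text
time: 24.78
tool_pos: [0.6809, 0.1097, 0.4931]
tool_rot: [[0.994, -0.107, 0.0], [-0.107, -0.994, 0.0], [0.0, -0.0, -1.0]]
force: [0.0, -0.7, -0.6]
finger_gap: 0.0001
finger_force: 0.0
```

```bash
python3 - <<'E'
from h import *
s=observe();print(s['time'],s['tool_pos'],s['force'])
for n in('scene','side'):cv2.imwrite(f'pics/{n}9.png',grab_frame(n))
print(red('pics/scene9.png')[:2],red('pics/side9.png')[:2])
def blob(n,lo,hi,box):
    h=cv2.cvtColor(cv2.imread(n),cv2.COLOR_BGR2HSV).astype(int);m=(h[...,0]>=lo)&(h[...,0]<=hi)&(h[...,1]>140)&(h[...,2]>80)
    q=np.zeros_like(m);x,y,X,Y=box;q[y:Y,x:X]=m[y:Y,x:X]
    k,l,st,c=cv2.connectedComponentsWithStats(q.astype(np.uint8));return np.hstack([st,c.round(1)])[1:][st[1:,4]>10].tolist()
for n in('scene0','s2','scene9'):print(n,'blue',blob(f'pics/{n}.png',100,125,(230,150,390,320)),'lever',blob(f'pics/{n}.png',20,32,(305,120,345,180)),'orange',blob(f'pics/{n}.png',8,19,(245,240,310,300)))
# bystander change check
d=cv2.absdiff(cv2.imread('pics/scene0.png'),cv2.imread('pics/scene9.png')).max(2)
for k,b in dict(tape=(160,258,204,302),tin=(235,165,268,205),jar=(252,135,277,170),gauge=(198,214,223,244),wash=(338,228,375,278),driver=(366,182,402,242),meter=(148,306,204,376)).items():
    x,y,X,Y=b;print(k,(d[y:Y,x:X]>40).mean().round(3))
E
```

```text
24.7833 [0.68091908 0.10966811 0.4931254 ] [ 0.00761173 -0.74262109 -0.63891745]
[[343.  155.    5.   11.   38.  344.6 159.6]
 [370.  208.   19.   32.  252.  378.7 223.1]] [[ 313.   198.    10.    16.    73.   317.6  204.5]
 [ 363.   272.   108.    87.  3948.   412.9  319.7]]
scene0 blue [[321.0, 170.0, 32.0, 25.0, 435.0, 335.9, 181.7]] lever [[319.0, 131.0, 8.0, 20.0, 111.0, 322.3, 140.2], [318.0, 156.0, 4.0, 8.0, 21.0, 319.0, 159.3]] orange [[266.0, 240.0, 40.0, 34.0, 436.0, 291.0, 254.2], [306.0, 240.0, 4.0, 6.0, 14.0, 307.4, 242.1]]
s2 blue [[272.0, 244.0, 33.0, 32.0, 519.0, 288.4, 259.2]] lever [[308.0, 153.0, 12.0, 11.0, 53.0, 313.2, 157.9]] orange [[259.0, 256.0, 37.0, 28.0, 185.0, 277.6, 270.5]]
scene9 blue [[272.0, 244.0, 33.0, 32.0, 517.0, 288.5, 259.3]] lever [[319.0, 131.0, 8.0, 20.0, 108.0, 322.3, 140.4], [318.0, 156.0, 4.0, 8.0, 22.0, 319.1, 159.3]] orange [[259.0, 256.0, 37.0, 27.0, 183.0, 277.4, 270.4]]
tape 0.038
tin 0.013
jar 0.202
gauge 0.0
wash 0.023
driver 0.108
meter 0.0
```

```bash
python3 - <<'E'
from h import *
print(red('pics/scene0.png')[:3].tolist(),red('pics/side0.png')[:3].tolist(),red('pics/side9.png')[:1].tolist())
for n in('scene0','scene9'):
    im=cv2.imread(f'pics/{n}.png');h=cv2.cvtColor(im,cv2.COLOR_BGR2HSV).astype(int)[130:175,250:280]
    m=(h[...,0]>50)&(h[...,0]<75);print(n,m.sum(),np.argwhere(m).mean(0))
print(hand_in())
E
```

```text
[[344.0, 155.0, 4.0, 4.0, 16.0, 345.5, 156.5], [370.0, 208.0, 19.0, 32.0, 259.0, 378.6, 223.1], [263.0, 338.0, 112.0, 82.0, 5600.0, 321.2, 386.7]] [[282.0, 152.0, 4.0, 11.0, 32.0, 283.1, 156.1], [312.0, 198.0, 11.0, 19.0, 106.0, 317.1, 205.7], [363.0, 272.0, 108.0, 97.0, 3992.0, 412.7, 319.8]] [[313.0, 198.0, 10.0, 16.0, 73.0, 317.6, 204.5]]
scene0 512 [21.37695312 13.98046875]
scene9 510 [21.75882353 14.02941176]
the job is handed in; nothing more can be done
None
```

I've handed the job in at 24.8 s of the 70 s. The comb is fully home in its slots, the three cells are stopped behind it, the trap is shut, the bolt is fully home, and the bystander objects look undisturbed in the before-and-after pictures.

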